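Load the pressing jig with a push stick

TASK

Load the bevelled steel bar into the pin-pressing jig: lay it flat in the open end of the guide channel and let go, then take the wooden push stick by its handle and with it slide the bar on under the bridge, past the spring plunger, until it bears on the stop screw. Press it there for a moment with about 10 N, and at no time push it with more than 15 N. Then draw the stick out, put it down on the bench off the jig, let go, and leave everything else on the bench where it is.

Things in the scene. Friction and masses are not known exactly. Their poses are not given: they have to be found in the camera images.
- jig: Black steel pin-pressing jig bolted to the bench; base plate 248 (x) x 90 (y) x 12 mm, its top being the channel floor. Origin: mid-width on the plate's underside, on the bench, 108 mm from its open end. x: feed direction, along the middle of the guide channel; z up. From x = -108 mm the loading zone, then the bridge (-22 to +48), an open window, the stop block (from +99).
- channel_mouth (a point): Open end of the guide channel, where bar and stick go in: mid-width, on the channel floor 12 mm above the bench. Axes as the jig. From here to the bridge, 86 mm on, the channel is open above, between two low rails 5 mm high, 12 mm wide and 26 mm apart.
- bridge_mouth (a point): Where the channel goes under the bridge: mid-width, on the channel floor. Axes as the jig. The bridge is a block 70 mm long (x), 60 wide, top 50 mm above the bench, with a guide bush 12 mm taller on it. The tunnel under it is 22 mm wide, 18.5 high, its mouth flared.
- plunger_nose (a point): Ball nose (10 mm across) of the spring plunger, in the tunnel 58 mm past its mouth, 8 mm above the floor, standing 5.5 mm in from the -y wall; the passing bar pushes it back. Axes as the jig. To slide the bar takes about 1 N before the plunger, up to about 6 N as it gives way, then 2 to 4 N of drag: more than 7 N means the stop.
- stop_block: Stop block 26 x 50 x 34 mm at the jig's far end; origin: centre of its underside, on the plate. Axes as the jig. A rigid 10 mm stop screw runs through it along the channel, 8 mm above the floor. Its flat tip stands 14 to 46 mm out of the block's near face (5 to 37 mm past the bridge) as the last job left it: not measured, to be found by feel.
- bar_center (a point): Centre of the plain steel bar, 60 long (x) x 20 wide (y) x 16 mm high (z), 100 to 170 g, lying flat on the bench, two small dark holes on top. Both ends are alike, corners bevelled 4 mm in width over 7 mm of length. The point is 8 mm above its underside.
- stick_grip (a point): Middle of the upright handle of the beech push stick (90 to 145 g), 45 mm above its flat underside, on which it stands. x along the blade to the nose, z up. Handle: 26 (x) x 18 (y) mm, from 12 to 67 mm above the underside, on a grip block 55 x 34 x 12 mm centred under it. From the block runs the blade, 14 wide, 12 high; its square nose is 178 mm ahead of the handle's middle.
- stick_nose (a point): Middle of the flat end face of the push stick's blade, 6 mm above the stick's underside and 178 mm ahead of the handle's middle. Axes as the stick.
- key: Bystander: square steel key 40 x 12 x 12 mm, lying. Origin: centre of its underside.
- bearing: Bystander: ball bearing ring, 42 mm across, 13 mm high. Origin: centre of its underside.
- bush: Bystander: dark stepped bush, 34 mm across, 40 mm high, standing. Origin: centre of its underside.
- screwdriver: Bystander: screwdriver 200 mm long with a red handle, lying. Origin: under its middle.
- hammer: Bystander: hammer 270 mm long with a wooden handle, lying. Origin: under its middle.
- grease_tin: Bystander: blue tin 90 mm across, 85 mm high. Origin: centre of its underside.
- spray_can: Bystander: white spray can 58 mm across, 190 mm high. Origin: centre of its underside.

How it is judged:
By the outcome, as a careful person would: the job done as asked, in the order asked, and still so for the second after the job is handed in, with the robot touching nothing.
It also fails if it takes over 67 s, if anything falls off the work surface, if the arm or the gripper's body presses on something with over 40 N, if the wrist force passes 120 N, or if a joint passes its speed limit or range.

ROBOT

A 6-joint arm with a two-finger parallel gripper is mounted at the origin on the work surface. World frame = base frame: x ahead of the robot, y to its left, z up, the work surface at z = 0. Lengths are in m, angles in rad, forces in N, time in s.
With the tool pointing down it reaches from about 0.4 to 0.925 m from the base axis. Payload 12.5 kg.
Tool frame: the origin (TCP) lies midway between the tips of the shut fingers; the grasp point (between the pads) lies 19 mm behind it; x points along the fingers, y is the direction in which the jaws open and shut, and the axes are right-handed (so a half turn about x gives the same grasp; the last joint's range is limited). The gripper opens to 95 mm and grips with 3 to 60 N. Pads are 20 mm wide; open, the fingers measure 119 mm over their backs; the gripper's body (75 mm by 180 mm) begins 59 mm behind the grasp point.
Start: joints at [-1.346, 0.491, 1.559, -0, 1.092, -0.106], TCP at [0.203, -0.591, 0.215] pointing down, gripper open.
Joint ranges: [-3.1, 3.1], [-0.84, 2.19], [0.05, 2.79], [-1.13, 4.28], [0.06, 2.93], [-2.69, 2.69]. Speed limits (rad/s): [2.22, 2.22, 2.79, 3.14, 3.14, 3.14].

INTERFACE

Orientations are given as a rotation vector (axis times angle).
In Python, from station import state, cams, order gives the robot as it stands.
- The arm moves only by the tool play_rows, never from a script. Its argument "moves" is a list of rows, each a list of 2 entries, a list of its own where there are three numbers: the shift along the tool's x, y, z in mm, then the turn about the tool's x in rad. A call has 1 to 10 rows; each row shifts and turns the commanded pose from where the row before left it, along the tool's axes as they then stand; what a row does not reach is not made up. A row lasts 1/12 s, in which the tool goes at most 41.7 mm and 7.16 degrees, less where a joint would pass 70% of its speed; a pose out of reach is approached as far as the arm can. A call is refused whole if a number of a shift passes 41.7 or a number of a turn 0.125, either way. A call with a gripper value outside its range is refused whole. "jaw" is the closure, from 0 (fully open) to 1 (shut), set as the call begins (left out, the last holds). The fingers move at their own pace and stop on an object; "squeeze" is the grip in N (left out, the last holds). Time passes only in rows, so rows that do not move let the fingers close. It gives the time, the measured TCP pose, the force and the opening at its end, in the units of the state.
- state(): the state, without advancing time (a new reading comes with each control period).
- cams.snapshot(name): name is "side" or "top"; returns a dict with "frame" (384x512x3 uint8, red, green, blue), "camera_matrix" (3x3 intrinsics, pixels), "k1" (the pictures are not rectified: a ray, as slopes to the right and down, at radius r is drawn at 1 + k1 r^2 times it, then the intrinsics apply), "R" (3x3) and "t" (3): a world point X has camera coordinates R X + t. Camera axes: x right, y down, z forward; pixel columns grow to the right and rows downward; lengths in m; the calibration is good to about 2 mm. A picture is of the moment at which its call begins. There is no depth.
- order.job_done(): hands the job in, once; it reports no verdict.
The state is a dict: "t": time; "joint_positions": joint angles; "dq": joint speeds; "joint_efforts": joint torques, N m; "tool_pos": TCP position; "tool_rot": TCP orientation; "force": force on the tool from outside, world axes, zero at the start; "moment": the same for the moment, N m; "grip_width": opening from 0.0 (shut) to 1.0 (fully open).
Only numpy, scipy, OpenCV 4.12 (cv2) and the standard library are available. Lean on these libraries where they do the work, as an engineer would, in place of code of your own. Each camera call takes 0.05 s, during which the arm holds its last target. There are 200 camera calls.

## Working session

There is one attempt and no reset: what is moved stays moved. The work goes in short steps, Python scripts to look and compute and a tool call to move; the robot and the scene stay as the last step left them, time stands still between calls to the robot, and variables do not carry over. Pictures are saved under pics/ and viewed, about 8 in all and at most 12, crops included, and the job is handed in when it is done.

Besides the shell and the picture viewer there is one more tool, called after "Request:" as a command line: name --argument value ..., lists and objects as JSON in quotes. play_rows: Moves the arm, as the interface text tells. Its arguments: {"type":"object","properties":{"moves":{"type":"array"},"jaw":{"type":"number"},"squeeze":{"type":"number"}},"required":["moves"]}

```bash
ls; mkdir -p pics; python3 - <<'E'
from station import state,cams,order
import cv2,numpy as np
print(state())
for n in("side","top"):
    s=cams.snapshot(n); cv2.imwrite(f"pics/{n}0.png",cv2.resize(s["frame"][:,:,::-1],(800,600),interpolation=cv2.INTER_CUBIC))
    np.savez(f"{n}0.npz",**s)
    print(n,s["camera_matrix"],s["k1"],s["R"],s["t"])
E
```

```text
pics
{'t': 0.0, 'joint_positions': array([-1.34559267e+00,  4.91564801e-01,  1.55945680e+00,  1.37303098e-05,
        1.09170487e+00, -1.05585427e-01]), 'dq': array([ 2.59676856e-04,  2.13949609e-04,  6.28206792e-05,  2.01133041e-04,
       -1.91222494e-03,  1.13086269e-03]), 'joint_efforts': array([-1.03592552e-03, -6.12643290e+01, -2.58189100e+01,  6.91403914e-02,
        4.81019507e-02, -1.06462298e-04]), 'tool_pos': array([ 0.20297083, -0.59086139,  0.21405596]), 'tool_rot': array([ 2.04266526,  0.34213608, -2.04278043]), 'force': array([ 0.16566712,  0.09219776, -0.12357404]), 'moment': array([-0.06133755, -0.05590515,  0.0101547 ]), 'grip_width': 0.999258848479939}
side [[462.68261023   0.         258.64026918]
 [  0.         462.68261023 193.61067866]
 [  0.           0.           1.        ]] -0.16197591729986946 [[-0.80371137 -0.5949871   0.00619616]
 [-0.33166659  0.4393226  -0.83486102]
 [ 0.49400942 -0.67304235 -0.55042591]] [0.45205339 0.24775995 1.06068425]
top [[355.8597736    0.         252.21321525]
 [  0.         355.8597736  190.76166901]
 [  0.           0.           1.        ]] -0.09971747283309616 [[ 0.00359885 -0.99998874  0.00309484]
 [-0.98252296 -0.00411194 -0.18609602]
 [ 0.18610665 -0.00237102 -0.98252669]] [-0.02625486  0.55435443  1.2667513 ]
```

View pics/top0.png

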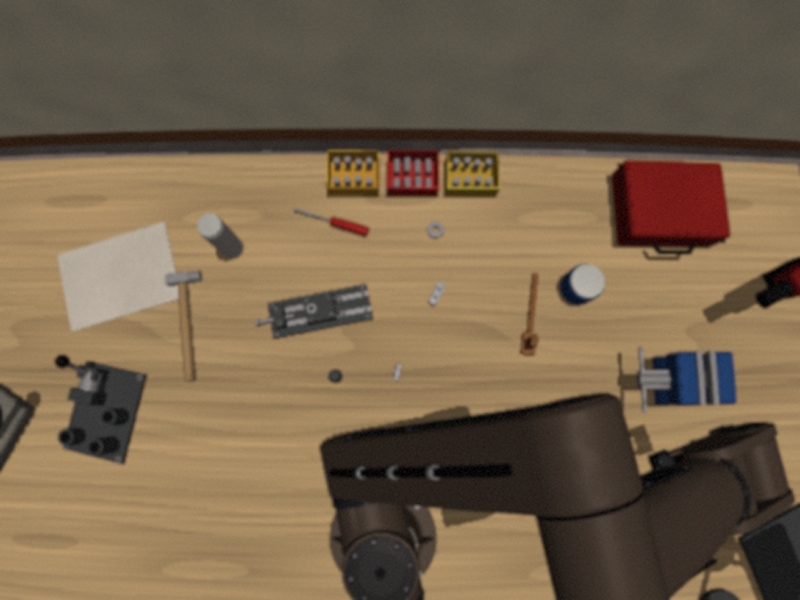

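View pics/side0.png

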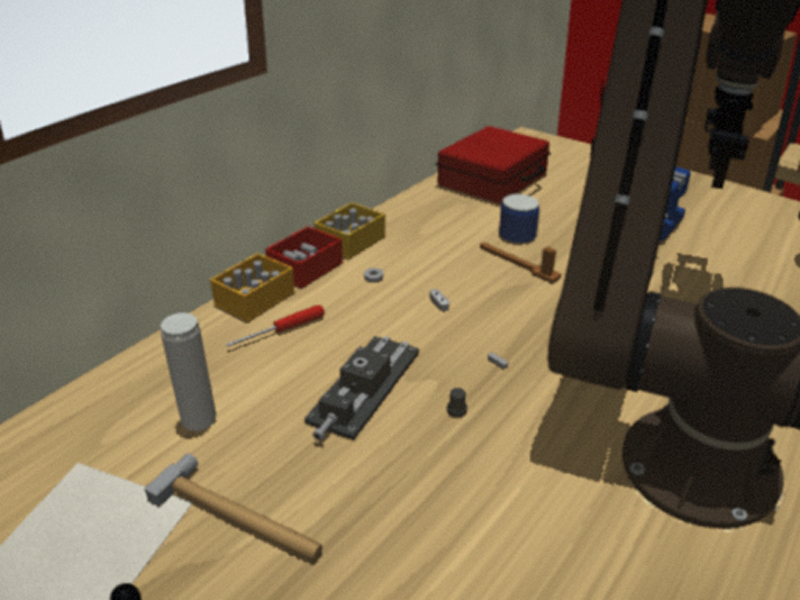

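Top view (800-wide): jig at (320,310) with the open end right, bar (436,294), key (397,371), stick handle (529,345) with nose (534,275). The side view agrees. Next I'll make a mosaic of crops with pixel coordinates.

```bash
cat > h.py <<'E'
import numpy as np,cv2
from scipy.spatial.transform import Rotation as Ro
def und(s,uv):
    K=s["camera_matrix"];d=(np.atleast_2d(uv)-[K[0,2],K[1,2]])/K[0,0]
    x=d.copy()
    for _ in range(20): x=d/(1+float(s["k1"])*(x**2).sum(1,keepdims=True))
    return x
def toplane(s,uv,z):
    x=und(s,uv);R=s["R"];c=-R.T@s["t"]
    r=np.c_[x,np.ones(len(x))]@R
    return c+r*((z-c[2])/r[:,2])[:,None]
def proj(s,X):
    p=np.atleast_2d(X)@s["R"].T+s["t"];x=p[:,:2]/p[:,2:]
    x=x*(1+float(s["k1"])*(x**2).sum(1,keepdims=True));K=s["camera_matrix"]
    return x*K[0,0]+[K[0,2],K[1,2]]
def crop(s,x0,y0,w,h,k):
    f=cv2.resize(s["frame"][y0:y0+h,x0:x0+w,::-1],None,fx=k,fy=k,interpolation=cv2.INTER_CUBIC)
    for i in range(0,w,10): cv2.line(f,(i*k,0),(i*k,4),(0,0,255)); cv2.putText(f,str(x0+i),(i*k,14),0,.3,(0,0,255))
    for i in range(0,h,10): cv2.line(f,(0,i*k),(4,i*k),(0,0,255)); cv2.putText(f,str(y0+i),(5,i*k+4),0,.3,(0,0,255))
    return f
E
python3 - <<'E'
from h import *
t=dict(np.load("top0.npz"));s=dict(np.load("side0.npz"))
M=np.zeros((600,800,3),np.uint8)
def put(f,x,y): h,w=f.shape[:2]; M[y:y+h,x:x+w]=f[:600-y,:800-x]
put(crop(t,160,175,85,50,5),0,0)      # jig top 425x250
put(crop(t,265,175,30,25,6),430,0)  # bar
put(crop(t,325,165,30,65,5),620,0)
put(crop(s,190,210,85,75,4),0,255) 
put(crop(s,270,180,22,22,6),350,255)
put(crop(s,300,145,65,40,5),430,335)
cv2.imwrite("pics/m1.png",M)
E
```

```text
(no output)
```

View pics/m1.png

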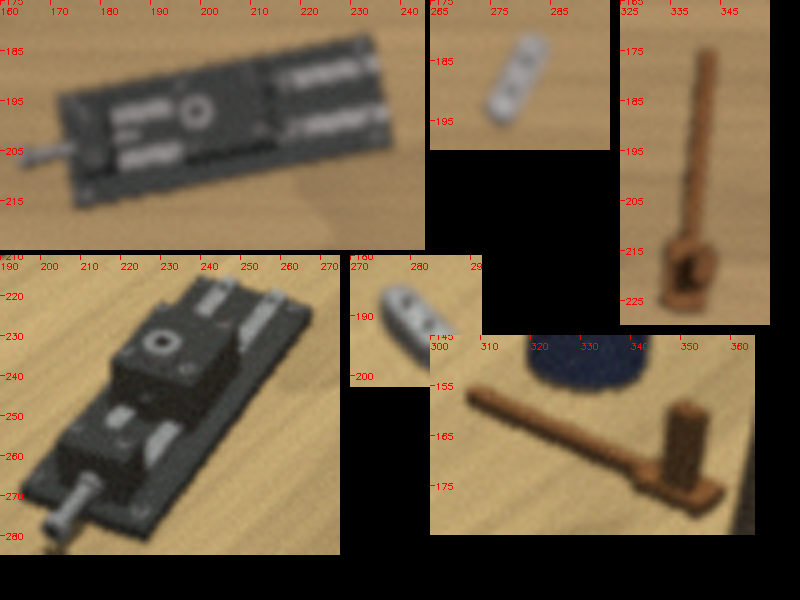

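The mosaic shows the jig plate corners in the top view at about (170,194), (232,183), (237,205) and (174,217). The rails are light, the bar is at about (279,188), and the stick runs from nose (342,175) to handle about (338,218). Next I'll measure with masks.

```bash
cat > meas.py <<'E'
from h import *
def big(s,x0,y0,w,h,k=8):
    f=cv2.resize(s["frame"][y0:y0+h,x0:x0+w],None,fx=k,fy=k,interpolation=cv2.INTER_CUBIC)
    return f, (lambda p:(np.asarray(p,float)+.5)/k-.5+[x0,y0])
def comps(m,amin):
    cs,_=cv2.findContours(m.astype(np.uint8),cv2.RETR_EXTERNAL,cv2.CHAIN_APPROX_NONE)
    return sorted([c[:,0] for c in cs if cv2.contourArea(c)>amin],key=lambda c:-cv2.contourArea(c.reshape(-1,1,2)))
def rect(P): # world pts -> center,sizes,long-axis angle deg
    (c,(w,h),a)=cv2.minAreaRect((P[:,:2]*1000).astype(np.float32))
    if w<h: w,h,a=h,w,a+90
    return np.round(c,1),round(w,1),round(h,1),round(a,2)
E
python3 - <<'E'
from meas import *
t=dict(np.load("top0.npz"));s=dict(np.load("side0.npz"))
for n,q in(("top",t),("side",s)): print(n,"cam at",-q["R"].T@q["t"])
def hsv(f): return [a.astype(int) for a in cv2.split(cv2.cvtColor(f,cv2.COLOR_RGB2HSV))]
# jig
f,u=big(t,155,170,95,55);H,S,V=hsv(f)
m=(S<85)&(V<200)
c=comps(m,500)
for q in c[:2]: print("jig",rect(toplane(t,u(q),.012)))
hull=cv2.convexHull(c[0].reshape(-1,1,2)); ap=cv2.approxPolyDP(hull,20,True)[:,0]; print("poly",np.round(u(ap),1).tolist(),(toplane(t,u(ap),.012)*1000).round(0)[:,:2].tolist())
for q in comps((V>115)&(S<75),300): print("light",cv2.contourArea(q.reshape(-1,1,2)),u(q).mean(0).round(1),rect(toplane(t,u(q),.017)))
# bar & key & stick
for nm,b in(("bar",(262,172,36,34)),("key",(243,226,24,24))):
    f,u=big(t,*b);H,S,V=hsv(f)
    for q in comps(S<65,300): print(nm,"top",rect(toplane(t,u(q),.016 if nm=="bar" else .012)), u(q).mean(0))
f,u=big(s,266,180,30,26);H,S,V=hsv(f)
for q in comps(S<65,300): print("bar side sil",rect(toplane(s,u(q),.016)),u(q).mean(0))
f,u=big(t,322,165,36,70);H,S,V=hsv(f)
print("HSV wood",H[20,20],S[20,20],V[20,20])
m=V<135
for q in comps(m,500):
    print("stick",rect(toplane(t,u(q),.012)))
    P=u(q); 
    for r in range(176,228,4):
        k=np.abs(P[:,1]-r)<.1; print(r,P[k,0].min().round(1),P[k,0].max().round(1),end="; ")
    print(P[:,1].min(),P[:,1].max())
E
```

```text
top cam at [ 0.30900961 -0.02097159  1.34786137]
side cam at [-0.07849387  0.87400481  0.78787223]
jig (array([527.1, 175.8]), 290.6, 92.0, 101.64)
poly [[237.9, 196.4], [236.9, 204.1], [177.6, 215.9], [162.1, 205.4], [172.4, 193.1], [232.2, 181.2]] [[540.0, 30.0], [510.0, 34.0], [464.0, 258.0], [504.0, 319.0], [552.0, 282.0], [599.0, 53.0]]
light 3184.0 [229.5 198.2] (array([529.8,  63.5]), 67.3, 18.7, 104.51)
light 2302.0 [224.7 189.2] (array([566.8,  80.6]), 51.4, 12.4, 102.4)
light 1880.5 [189.5 205.6] (array([503. , 212.6]), 44.1, 12.1, 98.52)
light 1705.5 [188.  196.9] (array([536.4, 220.1]), 42.1, 11.4, 101.75)
light 1286.5 [167.2 204.8] (array([507.2, 297.4]), 39.8, 16.2, 112.15)
light 574.0 [234.4 187.2] (array([575.7,  42.7]), 15.3, 14.9, 152.16)
light 398.0 [199.7 197.4] (array([534.6, 175.1]), 19.2, 13.3, 148.91)
bar top (array([ 574.2, -127.1]), 63.1, 22.8, 151.36) [279.19154676 187.55260791]
key top (array([384. , -31.3]), 41.9, 16.2, 166.14) [253.86887255 237.57598039]
bar side sil (array([ 568.3, -121.4]), 77.8, 30.1, 152.23) [280.79013158 191.3002193 ]
HSV wood 17 107 176
stick (array([ 525.3, -356.6]), 207.3, 44.9, 174.9)
176 339.6 343.3; 180 339.3 343.7; 184 338.6 342.7; 188 338.4 342.6; 192 337.9 342.1; 196 337.7 341.6; 200 336.4 341.6; 204 336.4 340.8; 208 336.6 340.8; 212 334.4 340.3; 216 332.6 344.1; 220 332.7 343.2; 224 332.1 341.6; 174.4375 227.4375
stick (array([ 592.2, -427.3]), 44.1, 8.9, 176.96)Traceback (most recent call last):
  File "<stdin>", line 25, in <module>
    return umr_minimum(a, axis, None, out, keepdims, initial, where)
ValueError: zero-size array to reduction operation minimum which has no identity
```

```bash
python3 - <<'E'
from meas import *
t=dict(np.load("top0.npz"));s=dict(np.load("side0.npz"))
def hsv(f): return [a.astype(int) for a in cv2.split(cv2.cvtColor(f,cv2.COLOR_RGB2HSV))]
def near(P,a,b,d,trim):
    a=np.array(a,float);b=np.array(b,float);L=np.linalg.norm(b-a);e=(b-a)/L;q=P-a
    return P[(np.abs(q@[-e[1],e[0]])<d)&(q@e>trim)&(q@e<L-trim)]
def line(W):
    v=cv2.fitLine((W[:,:2]*1000).astype(np.float32),cv2.DIST_HUBER,0,.01,.01).ravel();return v
f,u=big(t,155,170,95,55);H,S,V=hsv(f)
P=u(comps((V<110),500)[0]); poly=cv2.approxPolyDP(cv2.convexHull(P.astype(np.float32).reshape(-1,1,2)),1.5,True)[:,0];print(poly.round(1).tolist())
for nm,a,b,z in(("far",(175,192.6),(230,181.7),.012),("near",(180,215.4),(234,204.7),.001),("open",(232.2,181.2),(236.9,204.1),.006),("stopend",(171.5,194),(175.5,215),.008)):
    w=near(P,a,b,1.8,3); v=line(toplane(t,w,z)); print("top",nm,len(w),v.round(3),"ang",np.degrees(np.arctan2(v[1],v[0])).round(2))
# loading-zone rails: row profile perpendicular: light pixels
# stick
f,u=big(t,322,165,36,70);H,S,V=hsv(f)
for thr in(125,140):
    P=u(comps(V<thr,500)[0])
    for nm,a,b,z in(("L",(339.6,176),(336.5,208),.006),("R",(343.5,178),(340.6,208),.006)):
        w=near(P,a,b,1.2,1);v=line(toplane(t,w,z));print("stick",thr,nm,len(w),v.round(3),np.degrees(np.arctan2(v[1],v[0])).round(2))
    q=P[np.argmin(P[:,1])];print("nose",q,toplane(t,q,.012)*1000,"tail",toplane(t,P[np.argmax(P[:,1])],.0)*1000)
# stick side view silhouette
f,u=big(s,298,145,68,45);H,S,V=hsv(f)
print("wood",H[300,50],S[300,50],V[300,50])
P=u(comps((V<150)&(H<18),1500)[0]);print("side stick bbox",P.min(0),P.max(0), [P[np.argmin(P@d)].round(1).tolist() for d in np.array([[1,0],[-1,0],[0,1],[0,-1],[1,1],[-1,-1]])])
top=P[P[:,1]<P[:,1].min()+1.2];print("handle top px",top.mean(0))
# project guesses
for X in ([.451,-.348,.067],[.442,-.348,.067]): print(X,proj(s,X),proj(t,X))
E
```

```text
[[234.10000610351562, 183.39999389648438], [236.8000030517578, 204.60000610351562], [177.10000610351562, 216.3000030517578], [164.3000030517578, 207.60000610351562], [172.3000030517578, 193.39999389648438], [226.89999389648438, 182.6999969482422]]
top far 393 [ 1.97000e-01 -9.80000e-01  5.73768e+02  1.66167e+02] ang -78.64
top near 385 [ 1.98000e-01 -9.80000e-01  4.88410e+02  1.47042e+02] ang -78.56
top open 164 [9.68000e-01 2.53000e-01 5.54627e+02 4.08030e+01] ang 14.63
top stopend 123 [9.79000e-01 2.02000e-01 5.11426e+02 2.80616e+02] ang 11.68
stick 125 L 240 [ 9.89000e-01 -1.49000e-01  5.60225e+02 -3.56478e+02] -8.57
stick 125 R 223 [ 9.88000e-01 -1.52000e-01  5.53008e+02 -3.67160e+02] -8.74
nose [341.1875 175.0625] [[ 625.50703369 -369.31769824   12.        ]] tail [[ 424.90419665 -344.64217761    0.        ]]
stick 140 L 240 [ 9.89000e-01 -1.51000e-01  5.60893e+02 -3.54590e+02] -8.68
stick 140 R 227 [ 9.90000e-01 -1.38000e-01  5.54207e+02 -3.71953e+02] -7.95
nose [341.1875 174.1875] [[ 628.99686979 -369.47662701   12.        ]] tail [[ 422.9990861  -344.09245917    0.        ]]
wood 20 103 193
side stick bbox [306.6875 155.0625] [358.8125 181.4375] [[306.7, 156.1], [358.8, 175.6], [308.8, 155.1], [352.9, 181.4], [307.2, 155.3], [357.8, 177.6]]
handle top px [309.5884434  155.36438679]
[0.451, -0.348, 0.067] [[350.76465294 159.29731292]] [[341.15371386 218.30350514]]
[0.442, -0.348, 0.067] [[353.26166469 160.13328861]] [[341.2492789  220.76931829]]
```

```bash
cat > plan.py <<'E'
from h import *
from station import state
A=np.radians(101.4);a=np.array([np.cos(A),np.sin(A)]);n=np.array([np.sin(A),-np.cos(A)])
O=551.7*n+36.2*a     # jig origin, mm
def J(x,y=0): return O+x*a-y*n   # jig xy -> world mm  (jig y = z cross x = -n)
def now():
    s=state();R=Ro.from_rotvec(s["tool_rot"]).as_matrix();return s,R,s["tool_pos"]*1000
def go(X,yaw=None):
    "tool-axis shift (after turning) to world point X mm; yaw deg = wanted jaw (tool y) direction mod 180"
    s,R,p=now();y=np.degrees(np.arctan2(R[1,1],R[0,1]))
    d=0
    if yaw is not None: d=(yaw-y+90)%180-90
    th=-np.radians(d)  # tool x points down
    R2=R@Ro.from_rotvec([th,0,0]).as_matrix()
    print("t",round(s["t"],2),"p",p.round(1),"jawdir",y.round(2),"turn rad",th.round(4),"shift after turn",(R2.T@(np.array(X)-p)).round(1),"F",s["force"].round(2),"w",round(s["grip_width"]*95,1),"j",s["joint_positions"].round(2))
    return R2
E
python3 - <<'E'
from plan import *
t=dict(np.load("top0.npz"))
print(O,"mouth",J(-108),"bridge",J(-22),"lay",J(-60),"stick start",J(-300))
R=go([575.5,-127.7,80],61.4);print(R.round(3))
go([449.7,-346.2,120],81.5)
w=toplane(t,[[186.5,202],[181,202.5]],.020)[:,:2]*1000;print("screw tip jig",(w-O)@a,(w-O)@-n)
E
```

```text
[533.66041132 144.53337121] mouth [555.00740408  38.66408435] bridge [538.00887281 122.96740537] lay [545.51985174  85.71710073] stick start [ 592.95761343 -149.54798118]
t 0.1 p [ 203.  -590.9  214.1] jawdir -71.05 turn rad 0.83 shift after turn [ 134.5 -584.9 -105.4] F [-0.15 -0.47 -0.78] w 95.0 j [-1.35  0.49  1.56 -0.    1.09 -0.11]
[[-0.    -0.479 -0.878]
 [ 0.001 -0.878  0.479]
 [-1.    -0.001  0.001]]
t 0.1 p [ 203.  -590.9  214.1] jawdir -71.05 turn rad 0.4792 shift after turn [  94.3 -278.4 -207.9] F [-0.15 -0.47 -0.78] w 95.0 j [-1.35  0.49  1.56 -0.    1.09 -0.11]
screw tip jig [ 81.82004678 102.70573522] [ 1.33502472 -0.80781359]
```

Request:
play_rows --moves '[[[0,0,0],-0.12],[[0,0,0],-0.12],[[0,0,0],-0.12],[[0,0,0],-0.12],[[0,0,0],-0.12],[[0,0,0],-0.12],[[0,0,0],-0.12],[[0,0,0],-0.12],[[0,0,0],-0.12],[[0,0,0],-0.12]]'

```text
t: 0.93
tool_pos: [0.203, -0.591, 0.2143]
tool_rot: [1.235, 1.193, -1.234]
force: [0.3, -0.5, -0.7]
grip_width: 0.998
```

Request:
play_rows --moves '[[[0,0,0],-0.12],[[0,0,0],-0.12],[[0,0,0],-0.12],[[0,0,0],-0.12],[[0,0,0],-0.12],[[0,0,0],-0.12],[[0,0,0],-0.12],[[0,0,0],-0.12],[[0,0,0],-0.12],[[0,0,0],-0.03]]'

```text
t: 1.77
tool_pos: [0.203, -0.591, 0.2143]
tool_rot: [0.387, 1.536, -0.387]
force: [-0.7, 0.6, -0.4]
grip_width: 1.0
```

```bash
python3 -c "
from plan import *
go([575.5,-127.7,80],61.4)"
```

```text
t 1.77 p [ 203.  -591.   214.3] jawdir 61.72 turn rad 0.0055 shift after turn [134.5 585.  105.4] F [-0.69  0.6  -0.42] w 95.0 j [-1.35  0.49  1.56 -0.    1.09 -2.42]
```

Request:
play_rows --moves '[[[2,15,3],0.0],[[4,30,5],0],[[4,30,5],0],[[4,30,6],0],[[4,30,6],0],[[4,30,5],0],[[4,30,5],0],[[4,30,6],0],[[4,30,6],0],[[4,30,5],0]]'

```text
t: 2.6
tool_pos: [0.3863, -0.364, 0.1763]
tool_rot: [0.394, 1.535, -0.393]
force: [-0.3, 0.4, -0.0]
grip_width: 0.999
```

Request:
play_rows --moves '[[[4,30,5],0.0],[[4,30,5],0],[[4,30,5],0],[[4,30,6],0],[[4,30,6],0],[[4,30,5],0],[[4,30,5],0],[[4,30,6],0],[[4,30,6],0],[[4,20,3],0]]'

```text
t: 3.43
tool_pos: [0.5714, -0.1338, 0.1362]
tool_rot: [0.393, 1.535, -0.393]
force: [-0.0, -0.8, -0.1]
grip_width: 0.999
```

```bash
python3 - <<'E'
from meas import *
from station import cams
from plan import go
for k in range(1):
    s=cams.snapshot("side");t=cams.snapshot("top");np.savez("side1.npz",**s)
go([575.5,-127.7,30],61.4)
M=np.hstack([crop(s,250,130,65,90,6),crop(t,255,165,50,90,6)[:540]])
cv2.imwrite("pics/g1.png",M)
E
```

```text
t 3.53 p [ 571.1 -133.5  135.7] jawdir 61.42 turn rad 0.0003 shift after turn [105.7   7.2   1.3] F [-0.99 -0.08 -1.03] w 94.9 j [-0.34  0.53  1.74  0.    0.88 -1.41]
```

View pics/g1.png

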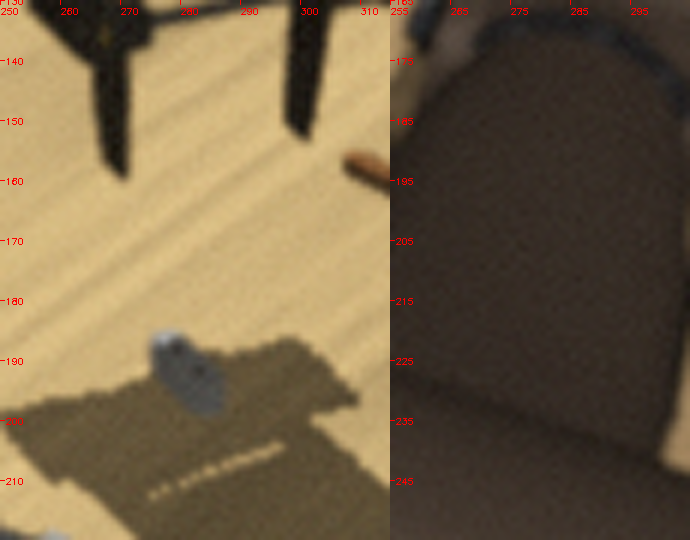

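The side crop shows both fingers straddling the bar. The fingertips are at (269,159) and (300,152), the bar at about (280,191). The arm blocks the top view. Descending.

Request:
play_rows --moves '[[[20,3,1],0],[[30,4,0],0],[[30,0,0],0],[[25,0,0],0],[[12,0,0],0],[[6,0,0],0],[[3,0,0],0],[[2,0,0],0],[[0,0,0],0],[[0,0,0],0]]'

```text
t: 4.37
tool_pos: [0.575, -0.1313, 0.0097]
tool_rot: [0.392, 1.533, -0.393]
force: [-0.2, 0.2, 0.1]
grip_width: 0.999
```

Request:
play_rows --moves '[[[0,0,0],0],[[0,0,0],0],[[0,0,0],0],[[0,0,0],0],[[0,0,0],0],[[0,0,0],0],[[0,0,0],0],[[0,0,0],0]]' --jaw 1 --squeeze 20

```text
t: 5.03
tool_pos: [0.5745, -0.131, 0.0086]
tool_rot: [0.393, 1.535, -0.393]
force: [0.3, -0.0, 0.5]
grip_width: 0.494
```

Request:
play_rows --moves '[[[1,3,0],0],[[0,0,0],0],[[0,0,0],0],[[0,0,0],0],[[0,0,0],0],[[0,0,0],0],[[0,0,0],0],[[0,0,0],0],[[0,0,0],0],[[0,0,0],0]]'

```text
t: 5.87
tool_pos: [0.576, -0.1284, 0.0076]
tool_rot: [0.392, 1.535, -0.393]
force: [1.1, 1.1, -1.5]
grip_width: 0.213
```

```bash
python3 - <<'E'
from meas import *
from station import cams
from plan import *
s=cams.snapshot("side")
go([575.5,-127.7,30],61.4)
cv2.imwrite("pics/g2.png",crop(s,250,150,65,65,8))
E
```

```text
t 5.92 p [ 576.  -128.4    7.6] jawdir 61.3 turn rad -0.0017 shift after turn [-22.4   0.4  -0.7] F [ 0.06 -0.25  0.  ] w 20.0 j [-0.33  0.71  1.81 -0.    0.62 -1.4 ]
```

View pics/g2.png

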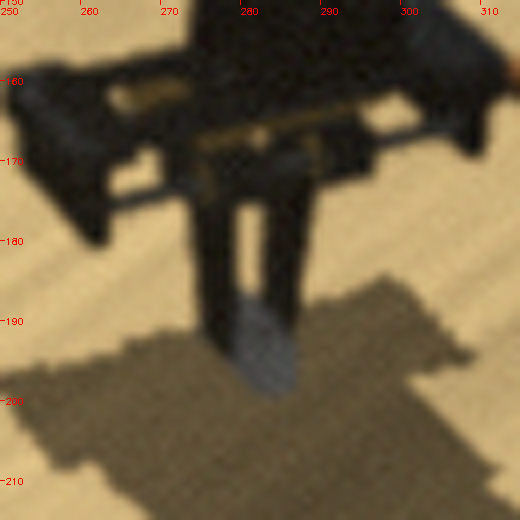

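Bar gripped, width 20.0 mm, fingers either side at (275,193) and (287,190). Lifting and turning.

Request:
play_rows --moves '[[[-15,0,0],0],[[-30,0,0],0],[[0,0,0],0.12],[[0,0,0],0.12],[[0,0,0],0.12],[[0,0,0],0.12],[[0,0,0],0.12],[[0,0,0],0.12],[[0,0,0],0.12],[[0,0,0],0.03]]'

```text
t: 6.75
tool_pos: [0.576, -0.1284, 0.0526]
tool_rot: [1.066, 1.294, -1.066]
force: [0.5, -0.6, -1.1]
grip_width: 0.209
```

```bash
python3 - <<'E'
from plan import *
go([*J(-62),45],11.4)
E
```

```text
t 6.75 p [ 576.  -128.4   52.6] jawdir 11.05 turn rad -0.0062 shift after turn [   7.6   12.5 -213.9] F [ 0.53 -0.65 -1.1 ] w 19.8 j [-0.33  0.65  1.79 -0.    0.7  -0.52]
```

Request:
play_rows --moves '[[[0,1,-14],-0.006],[[0,1,-25],0],[[0,2,-25],0],[[0,1,-25],0],[[0,1,-25],0],[[0,2,-25],0],[[0,1,-25],0],[[0,2,-25],0],[[0,1,-20],0],[[3,0,-5],0]]'

```text
t: 7.58
tool_pos: [0.5433, 0.0866, 0.05]
tool_rot: [1.053, 1.301, -1.053]
force: [-0.4, 0.4, -2.0]
grip_width: 0.209
```

Request:
play_rows --moves '[[[3,0,0],0],[[0,0,0],0]]'

```text
t: 7.75
tool_pos: [0.5437, 0.0835, 0.046]
tool_rot: [1.055, 1.301, -1.056]
force: [0.6, 0.3, -0.5]
grip_width: 0.212
```

```bash
python3 - <<'E'
from meas import *
from station import cams
from plan import *
s=cams.snapshot("side");t=cams.snapshot("top");np.savez("side2.npz",**s)
go([*J(-62),25],11.4)
im=crop(s,205,190,75,75,8)
# expected rail inner edges on top (z17) and bar edges
def dr(P,c):
    q=((proj(s,np.array(P)/1000)-[205,190]+.5)*8).astype(int); cv2.polylines(im,[q.reshape(-1,1,2)],False,c,1)
for y in(-25,-13,13,25): dr([[*J(-108,y),17],[*J(-22,y),17]],(0,255,0))
dr([[*J(-108,-45),12],[*J(-108,45),12],[*J(140,45),12],[*J(140,-45),12],[*J(-108,-45),12]],(255,255,0))
cv2.imwrite("pics/l1.png",im); print(np.mean(t["frame"][180:200,215:235]))
E
```

```text
t 7.85 p [544.1  82.7  46.4] jawdir 11.78 turn rad 0.0066 shift after turn [21.4  2.  -0.6] F [ 0.01  0.37 -1.07] w 19.8 j [ 0.03  0.62  1.9  -0.    0.63 -0.17]
37.275
```

View pics/l1.png

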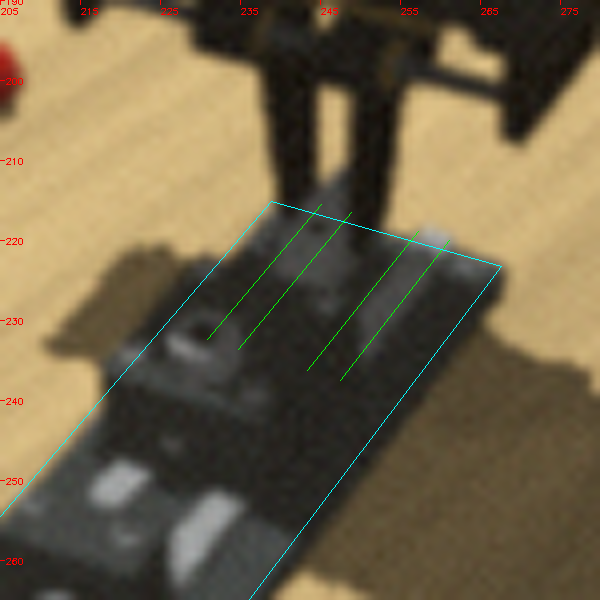

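The side crop shows the bar above the channel. The drawn rail lines sit a few px left of the visible light rail at about (256,226), so I'm checking the jig's lateral position from the side view.

```bash
python3 - <<'E'
from meas import *
from plan import *
s=dict(np.load("side0.npz"));t=dict(np.load("top0.npz"))
for X in((-108,45),(-108,-45),(140,45),(140,-45)): print(X,proj(s,np.r_[J(*X),12]/1000).round(1),proj(t,np.r_[J(*X),12]/1000).round(1))
for nm,q,b in(("side",s,(185,205,90,85)),("top",t,(155,170,95,55))):
    f,u=big(q,*b);hs=cv2.cvtColor(f,cv2.COLOR_RGB2HSV).astype(int);S,V=hs[...,1],hs[...,2]
    for c in comps((V>105)&(S<70),400):
        w=toplane(q,u(c),.017)[:,:2]*1000-O;x=w@a;y=-(w@n)
        m=np.abs(np.gradient(y))>=0
        print(nm,u(c).mean(0).round(0),"jig x",x.min().round(0),x.max().round(0),"y",np.percentile(y,[5,25,50,75,95]).round(1))
f,u=big(s,185,205,90,85);hs=cv2.cvtColor(f,cv2.COLOR_RGB2HSV).astype(int)
P=u(comps(hs[...,2]<110,2000)[0]).astype(np.float32);ap=cv2.approxPolyDP(cv2.convexHull(P),1.5,True)[:,0];print(ap.round(1).tolist())
w=toplane(s,ap,.012)[:,:2]*1000-O;print(np.c_[w@a,-w@n].round(0).tolist())
E
```

```text
(-108, 45) [[267.2 222.9]] [[237.9 203.9]]
(-108, -45) [[238.4 214.6]] [[233.6 181.2]]
(140, 45) [[224.6 279.2]] [[173.7 216.4]]
(140, -45) [[192.4 268. ]] [[170.1 193.5]]
side [255. 225.] jig x -113.0 -39.0 y [11.1 14.  22.1 26.3 26.9]
side [244. 218.] jig x -112.0 -63.0 y [-34.6 -24.1 -20.7 -12.8 -11. ]
side [229. 256.] jig x 47.0 87.0 y [12.2 13.8 19.7 24.6 25.1]
side [230. 231.] jig x -37.0 -12.0 y [-39.  -35.3 -27.1 -18.7 -15.3]
side [206. 273.] jig x 120.0 163.0 y [-9.9 -5.9 -5.   2.2  2.7]
side [219. 250.] jig x 47.0 67.0 y [-22.3 -20.6 -15.4 -10.2  -9. ]
top [228. 198.] jig x -112.0 -34.0 y [10.6 11.6 18.9 24.6 25.7]
top [227. 189.] jig x -111.0 -40.0 y [-27.8 -26.4 -20.6 -13.6 -12.6]
top [190. 206.] jig x 49.0 96.0 y [10.  10.6 16.7 22.5 23.8]
top [188. 197.] jig x 51.0 96.0 y [-24.2 -23.4 -17.4 -11.7 -10.9]
top [168. 205.] jig x 131.0 174.0 y [-8.6 -6.2  0.6  4.3  6.9]
top [199. 197.] jig x 21.0 44.0 y [-20.1 -17.5  -9.1  -1.1   1.8]
[[267.29998779296875, 223.3000030517578], [266.8999938964844, 227.3000030517578], [226.60000610351562, 280.8999938964844], [205.8000030517578, 285.3999938964844], [201.10000610351562, 284.6000061035156], [194.8000030517578, 267.29998779296875], [228.39999389648438, 223.10000610351562], [240.10000610351562, 215.1999969482422]]
[[-106.0, 46.0], [-89.0, 53.0], [143.0, 52.0], [178.0, 15.0], [180.0, 4.0], [135.0, -41.0], [-61.0, -52.0], [-108.0, -40.0]]
```

Request:
play_rows --moves '[[[0,2,-1],0.006],[[0,0,0],0],[[8,0,0],0],[[8,0,0],0],[[4,0,0],0],[[2,0,0],0],[[2,0,0],0],[[0,0,0],0],[[0,0,0],0]]'

```text
t: 8.6
tool_pos: [0.5458, 0.085, 0.0226]
tool_rot: [1.06, 1.297, -1.061]
force: [-0.7, 0.7, -2.6]
grip_width: 0.208
```

```bash
python3 - <<'E'
from plan import *
go([*J(-62),19.6],11.4)
E
```

```text
t 8.6 p [545.8  85.   22.6] jawdir 11.46 turn rad 0.0011 shift after turn [ 3.  -0.2  1.2] F [-0.71  0.68 -2.56] w 19.8 j [ 0.03  0.66  1.9  -0.    0.58 -0.17]
```

Request:
play_rows --moves '[[[1,0,0],0],[[1,0,0],0],[[0.5,0,0],0],[[0,0,0],0],[[0,0,0],0]]'

```text
t: 9.02
tool_pos: [0.5458, 0.0849, 0.0202]
tool_rot: [1.061, 1.297, -1.061]
force: [-0.2, 1.0, -1.2]
grip_width: 0.207
```

Request:
play_rows --moves '[[[0.4,0,0],0],[[0.3,0,0],0],[[0,0,0],0],[[0,0,0],0]]'

```text
t: 9.35
tool_pos: [0.5459, 0.0849, 0.0196]
tool_rot: [1.061, 1.297, -1.06]
force: [-1.4, 0.7, 1.8]
grip_width: 0.206
```

Request:
play_rows --moves '[[[0,0,0],0],[[0,0,0],0],[[0,0,0],0],[[0,0,0],0],[[0,0,0],0],[[0,0,0],0]]' --jaw 0.4

```text
t: 9.85
tool_pos: [0.5458, 0.0849, 0.0194]
tool_rot: [1.061, 1.297, -1.061]
force: [-0.3, -0.3, 0.1]
grip_width: 0.564
```

Request:
play_rows --moves '[[[-10,0,0],0],[[-30,0,0],0],[[-30,0,0],0],[[-30,0,10],0],[[0,0,25],-0.12],[[0,0,25],0.12]]'

```text
t: 10.35
tool_pos: [0.5611, 0.0268, 0.1222]
tool_rot: [1.043, 1.304, -1.039]
force: [-0.1, 1.0, -1.1]
grip_width: 0.602
```

```bash
python3 - <<'E'
from meas import *
from station import cams
from plan import *
s=cams.snapshot("side");np.savez("side3.npz",**s)
R=go([449.7,-346.2,115],81.5)
f,u=big(s,185,205,90,85);hs=cv2.cvtColor(f,cv2.COLOR_RGB2HSV).astype(int)
cv2.imwrite("pics/b3.png",crop(s,205,195,75,75,8))
E
```

```text
t 10.4 p [562.5  23.1 121.4] jawdir 11.02 turn rad -1.2301 shift after turn [   6.4 -381.9  -57. ] F [ 0.64 -4.35 -0.28] w 57.3 j [-0.08  0.52  1.81 -0.    0.81 -0.27]
```

View pics/b3.png

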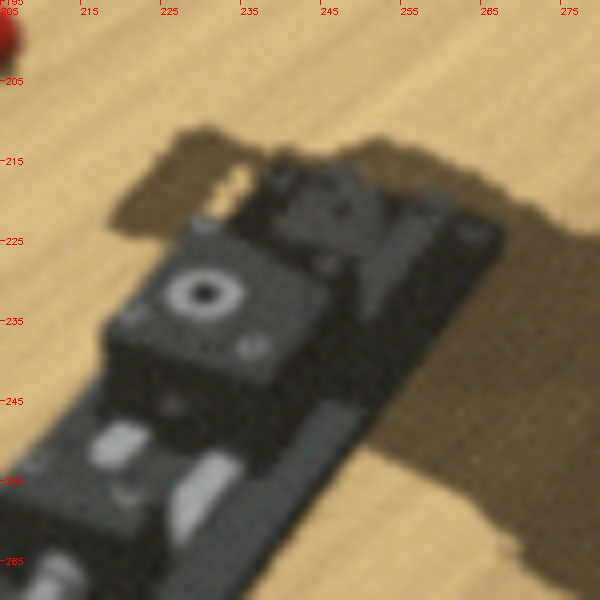

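The crop shows the bar lying flat between the rails in the loading zone, bar top at about (248,221). Going for the stick now.

Request:
play_rows --moves '[[[0,0,0],0.12],[[0,0,0],0.12],[[0,0,0],0.12],[[0,0,0],0.12],[[0,0,0],0.12],[[0,0,0],0.12],[[0,0,0],0.12],[[0,0,0],0.12],[[0,0,0],0.12],[[0,0,0],0.12]]' --jaw 0.2

```text
t: 11.23
tool_pos: [0.5605, 0.027, 0.12]
tool_rot: [1.902, 0.551, -1.902]
force: [0.2, 0.7, 0.1]
grip_width: 0.801
```

Request:
play_rows --moves '[[[0,0,0],0.12],[[0,0,0],0.12],[[0,0,0],0.12],[[0,0,0],0.12],[[0,0,0],0.12],[[0,0,0],0.11],[[0,0,0],0]]'

```text
t: 11.82
tool_pos: [0.5606, 0.027, 0.12]
tool_rot: [-2.146, 0.156, 2.146]
force: [-0.8, -0.1, 0.1]
grip_width: 0.797
```

```bash
python3 - <<'E'
from plan import *
go([449.7,-346.2,105],-98.5)
E
```

```text
t 11.82 p [560.6  27.  120. ] jawdir -98.32 turn rad 0.0032 shift after turn [ 15.  385.5  54.5] F [-0.76 -0.08  0.13] w 75.7 j [-0.07  0.52  1.82 -0.    0.81  1.65]
```

Request:
play_rows --moves '[[[1,15,2],0.003],[[1,30,4],0],[[1,30,4],0],[[1,30,4],0],[[1,30,4],0],[[1,30,4],0],[[1,30,5],0],[[1,30,5],0],[[1,30,5],0],[[1,30,4],0]]'

```text
t: 12.65
tool_pos: [0.479, -0.2507, 0.1099]
tool_rot: [-2.15, 0.15, 2.149]
force: [0.7, 0.0, 0.7]
grip_width: 0.799
```

Request:
play_rows --moves '[[[1,30,4],0],[[1,30,4],0],[[1,25,3],0],[[1,15,2],0],[[0,0,0],0],[[0,0,0],0]]'

```text
t: 13.15
tool_pos: [0.4524, -0.3464, 0.1054]
tool_rot: [-2.147, 0.152, 2.148]
force: [0.1, 1.0, 1.4]
grip_width: 0.802
```

```bash
python3 - <<'E'
from meas import *
from station import cams
from plan import *
s=cams.snapshot("side")
R=go([449.7,-346.2,28],-98.5)
p=now()[2]
print("tcp px",proj(s,p/1000),"handle top px",proj(s,[.4497,-.3462,.067]))
cv2.imwrite("pics/k1.png",crop(s,300,100,90,90,6))
E
```

```text
t 13.2 p [ 452.7 -345.7  105.5] jawdir -98.09 turn rad 0.0072 shift after turn [77.5  0.9  2.8] F [0.07 0.78 1.21] w 76.1 j [-0.77  0.55  1.81  0.    0.79  0.94]
tcp px [[351.3099624  148.84264771]] handle top px [[350.87222506 159.6336603 ]]
```

View pics/k1.png

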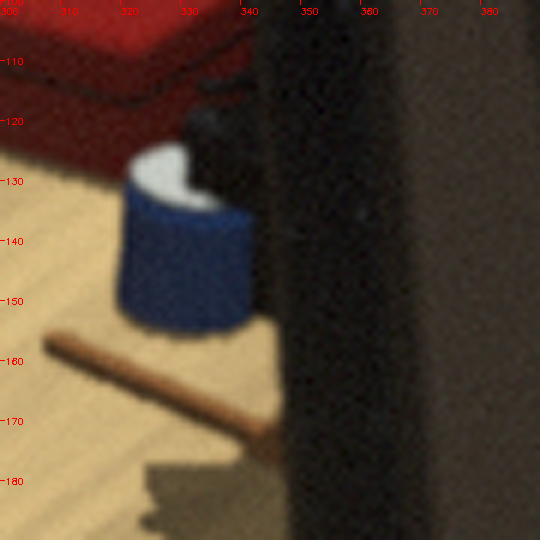

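The arm hides the handle in this crop. The stick nose is still at (307,157) and the fingers are at their expected height. The measured positions agree, so I'm descending.

Request:
play_rows --moves '[[[10,1,3],0.007],[[20,0,0],0],[[20,0,0],0],[[15,0,0],0],[[8,0,0],0],[[4,0,0],0],[[0,0,0],0],[[0,0,0],0]]'

```text
t: 13.87
tool_pos: [0.4499, -0.347, 0.0288]
tool_rot: [-2.145, 0.16, 2.144]
force: [0.2, 1.1, 0.2]
grip_width: 0.8
```

Request:
play_rows --moves '[[[0,0,0],0],[[0,0,0],0],[[0,0,0],0],[[0,0,0],0],[[0,0,0],0],[[0,0,0],0],[[0,0,0],0],[[0,0,0],0],[[0,0,0],0],[[0,0,0],0]]' --jaw 1 --squeeze 50

```text
t: 14.7
tool_pos: [0.4496, -0.3472, 0.0284]
tool_rot: [-2.144, 0.16, 2.144]
force: [0.0, 0.5, -0.9]
grip_width: 0.189
```

Request:
play_rows --moves '[[[0,0,0],0],[[0,0,0],0],[[0,0,0],0],[[0,0,0],0]]'

```text
t: 15.03
tool_pos: [0.4496, -0.3471, 0.0284]
tool_rot: [-2.144, 0.16, 2.144]
force: [-0.3, -0.9, 0.0]
grip_width: 0.185
```

```bash
python3 - <<'E'
from meas import *
from station import cams
from plan import *
go([449.7,-346.2,78],-98.5)
s=cams.snapshot("side");t=cams.snapshot("top")
for nm,q,b in(("side",s,(298,145,48,30)),("top",t,(322,165,36,60))):
    f,u=big(q,*b);V=cv2.cvtColor(f,cv2.COLOR_RGB2HSV).astype(int)[...,2]
    for c in comps(V<140,500)[:2]: P=u(c);print(nm,P.min(0),P.max(0))
cv2.imwrite("pics/k2.png",np.hstack([crop(s,295,140,60,60,6),crop(t,315,165,50,60,6)]))
E
```

```text
t 15.03 p [ 449.6 -347.1   28.4] jawdir -98.55 turn rad -0.0009 shift after turn [-49.6  -0.9  -0. ] F [-0.27 -0.89  0.03] w 17.6 j [-0.77  0.66  1.86 -0.    0.62  0.95]
side [306.3125 144.5625] [345.4375 174.4375]
top [321.5625 174.3125] [357.4375 224.4375]
```

Request:
play_rows --moves '[[[-10,0,0],0],[[-20,0,0],0],[[-25,0,0],0],[[-15,0,0],0],[[0,0,0],-0.06],[[0,0,0],-0.12],[[0,0,0],-0.12],[[0,0,0],-0.12],[[0,0,0],-0.12],[[0,0,0],-0.12]]'

```text
t: 15.97
tool_pos: [0.4495, -0.347, 0.0992]
tool_rot: [1.931, 0.51, -1.931]
force: [0.3, 0.6, -1.7]
grip_width: 0.192
```

Request:
play_rows --moves '[[[0,0,0],-0.12],[[0,0,0],-0.12],[[0,0,0],-0.12],[[0,0,0],-0.12],[[0,0,0],-0.12],[[0,0,0],-0.12],[[0,0,0],-0.12],[[0,0,0],-0.12],[[0,0,0],-0.12],[[0,0,0],-0.06]]'

```text
t: 16.8
tool_pos: [0.4495, -0.3471, 0.0991]
tool_rot: [1.145, 1.249, -1.145]
force: [0.2, -0.1, -2.3]
grip_width: 0.185
```

```bash
python3 - <<'E'
from plan import *
go([*J(-300),60],11.4)
E
```

```text
t 16.8 p [ 449.5 -347.1   99.1] jawdir 4.98 turn rad -0.1121 shift after turn [  39.1  179.7 -165.3] F [ 0.22 -0.1  -2.32] w 17.6 j [-0.77  0.55  1.82 -0.    0.77 -0.86]
```

Request:
play_rows --moves '[[[0,0,0],-0.11],[[2,15,-14],0],[[3,20,-18],0],[[4,22,-20],0],[[4,22,-20],0],[[4,22,-20],0],[[4,22,-20],0],[[4,22,-20],0],[[4,20,-19],0],[[2,12,-12],0]]'

```text
t: 17.63
tool_pos: [0.5937, -0.1513, 0.0677]
tool_rot: [1.067, 1.294, -1.067]
force: [-0.6, 0.0, -1.1]
grip_width: 0.187
```

Request:
play_rows --moves '[[[0,0,0],0],[[0,0,0],0]]'

```text
t: 17.8
tool_pos: [0.5927, -0.153, 0.0678]
tool_rot: [1.067, 1.294, -1.067]
force: [0.8, 0.3, -1.7]
grip_width: 0.189
```

```bash
python3 - <<'E'
from meas import *
from station import cams
from plan import *
go([*J(-300),42],11.4)
s=cams.snapshot("side");t=cams.snapshot("top")
p=now()[2];print("nose expected side px",proj(s,np.r_[p[:2]+178*a,p[2]-22]/1000),"top",proj(t,np.r_[p[:2]+178*a,p[2]-22]/1000))
cv2.imwrite("pics/n1.png",np.hstack([crop(s,215,185,85,75,5),crop(t,215,165,70,75,5)]))
E
```

```text
t 17.8 p [ 592.7 -153.    67.8] jawdir 10.99 turn rad -0.0071 shift after turn [25.8  1.  -3.3] F [ 0.82  0.31 -1.66] w 17.9 j [-0.36  0.65  1.73 -0.    0.77 -0.55]
nose expected side px [[256.00536535 205.59844289]] top [[240.30092966 190.3486991 ]]
```

View pics/n1.png

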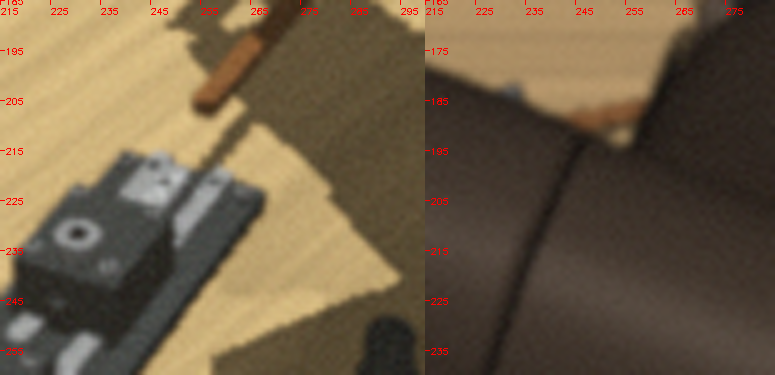

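The nose shows at (255,205) in the side view, and (256,205.6) was expected. The bar sits between the rails. Lowering to channel height.

Request:
play_rows --moves '[[[5,1,-1],-0.007],[[8,0,-2],0],[[8,0,0],0],[[4,0,0],0],[[0,0,0],0],[[0,0,0],0]]'

```text
t: 18.4
tool_pos: [0.5927, -0.1506, 0.0419]
tool_rot: [1.063, 1.297, -1.063]
force: [0.1, 0.1, -0.2]
grip_width: 0.187
```

```bash
python3 - <<'E'
from plan import *
go([*J(-178-95),42],11.4)
E
```

```text
t 18.4 p [ 592.7 -150.6   41.9] jawdir 11.28 turn rad -0.0022 shift after turn [ -0.1   0.4 -28. ] F [ 0.06  0.08 -0.2 ] w 17.8 j [-0.36  0.68  1.74 -0.    0.72 -0.55]
```

Request:
play_rows --moves '[[[0,0.4,-3],-0.002],[[0,0,-5],0],[[0,0,-5],0],[[0,0,-5],0],[[0,0,-4],0],[[0,0,-2],0],[[0,0,-2],0],[[0,0,-2],0],[[0,0,-2],0],[[0,0,-2],0]]'

```text
t: 19.23
tool_pos: [0.5871, -0.1191, 0.0425]
tool_rot: [1.061, 1.296, -1.061]
force: [0.2, -1.5, 0.2]
grip_width: 0.186
```

Request:
play_rows --moves '[[[0,0,-2],0],[[0,0,-2],0],[[0,0,-2],0],[[0,0,-2],0],[[0,0,-2],0],[[0,0,-2],0],[[0,0,-2],0],[[0,0,-2],0],[[0,0,-2],0],[[0,0,-2],0]]'

```text
t: 20.07
tool_pos: [0.5831, -0.0993, 0.0424]
tool_rot: [1.061, 1.297, -1.061]
force: [0.4, -0.3, -0.8]
grip_width: 0.186
```

```bash
python3 - <<'E'
from plan import *
go([*J(-178-0),42],11.4)
s=now()[0];p=s["tool_pos"][:2]*1000;print("nose jig x,y",(p-O)@a+178,-(p-O)@n,"F along",s["force"][:2]@a)
E
```

```text
t 20.07 p [583.1 -99.3  42.4] jawdir 11.4 turn rad 0.0001 shift after turn [  0.4  -0.2 -70.7] F [ 0.36 -0.33 -0.77] w 17.7 j [-0.28  0.66  1.79 -0.    0.69 -0.48]
nose jig x,y -70.7416655324599 -0.23169397266673997 F along -0.3938216788571757
```

Request:
play_rows --moves '[[[0,0,-2],0],[[0,0,-2],0],[[0,0,-2],0],[[0,0,-2],0],[[0,0,-2],0],[[0,0,-2],0],[[0,0,-2],0],[[0,0,-2],0],[[0,0,-2],0],[[0,0,-2],0]]'

```text
t: 20.9
tool_pos: [0.5791, -0.0797, 0.0424]
tool_rot: [1.061, 1.297, -1.061]
force: [0.5, -0.1, -0.9]
grip_width: 0.187
```

```bash
cat > f.py <<'E'
from plan import *
s=now()[0];p=s["tool_pos"][:2]*1000;print("t",s["t"],"nose jig x,y",((p-O)@a+178).round(1),(-(p-O)@n).round(1),"z",s["tool_pos"][2].round(4),"F along",(s["force"][:2]@a).round(2),"lat",(s["force"][:2]@n).round(2),"z",s["force"][2].round(2),"My",s["moment"].round(2))
E
python3 - <<'E'
import f
from meas import *
from station import cams
s=cams.snapshot("side")
cv2.imwrite("pics/p1.png",crop(s,195,190,85,75,7))
E
```

```text
t 20.9 nose jig x,y -50.8 -0.2 z 0.0424 F along -0.24 lat 0.48 z -0.89 My [-0.21 -0.16  0.01]
```

View pics/p1.png

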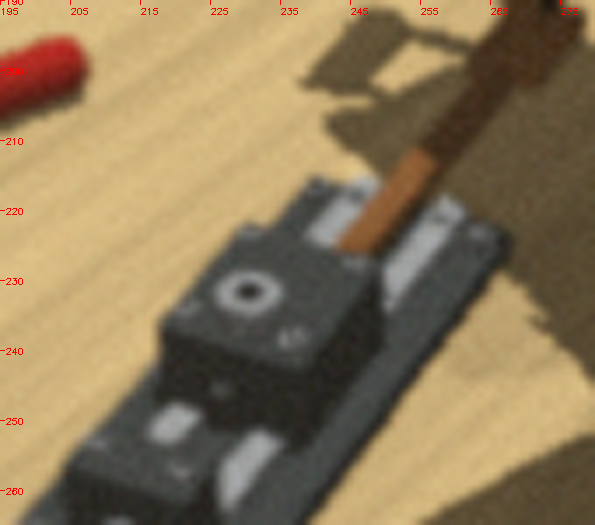

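The bar has gone under the bridge and the blade follows centred, at (247,225). Continuing.

Request:
play_rows --moves '[[[0,0,-2],0],[[0,0,-2],0],[[0,0,-2],0],[[0,0,-2],0],[[0,0,-2],0],[[0,0,-2],0],[[0,0,-2],0],[[0,0,-2],0],[[0,0,-1],0],[[0,0,-1],0]]'

```text
t: 21.78
tool_pos: [0.5755, -0.0621, 0.0424]
tool_rot: [1.061, 1.297, -1.061]
force: [0.5, -1.7, -1.2]
grip_width: 0.186
```

Request:
play_rows --moves '[[[0,0,-1],0],[[0,0,-1],0],[[0,0,-1],0],[[0,0,-1],0],[[0,0,-1],0],[[0,0,-1],0]]'

```text
t: 22.28
tool_pos: [0.5745, -0.0564, 0.0425]
tool_rot: [1.061, 1.296, -1.061]
force: [0.6, -4.1, 0.1]
grip_width: 0.188
```

Request:
play_rows --moves '[[[0,0,-1],0],[[0,0,-1],0],[[0,0,-1],0]]'

```text
t: 22.53
tool_pos: [0.5738, -0.0533, 0.0424]
tool_rot: [1.061, 1.297, -1.061]
force: [-0.1, -3.6, -0.3]
grip_width: 0.185
```

Request:
play_rows --moves '[[[0,0,-1],0],[[0,0,-1],0],[[0,0,-1],0]]'

```text
t: 22.78
tool_pos: [0.5732, -0.0503, 0.0424]
tool_rot: [1.061, 1.297, -1.061]
force: [-0.7, -2.9, -0.1]
grip_width: 0.186
```

Request:
play_rows --moves '[[[0,0,-1],0],[[0,0,-1],0],[[0,0,-1],0]]'

```text
t: 23.03
tool_pos: [0.5726, -0.0474, 0.0424]
tool_rot: [1.061, 1.297, -1.061]
force: [0.9, -4.0, -0.5]
grip_width: 0.187
```

```bash
python3 f.py
```

```text
t 23.0333 nose jig x,y -17.8 -0.2 z 0.0424 F along -4.12 lat 0.04 z -0.52 My [-0.57 -0.17  0.1 ]
```

Request:
play_rows --moves '[[[0,0,-1],0],[[0,0,-1],0],[[0,0,-1],0],[[0,0,-1],0],[[0,0,-1],0],[[0,0,-1],0]]'

```text
t: 23.53
tool_pos: [0.5714, -0.0415, 0.0424]
tool_rot: [1.061, 1.297, -1.061]
force: [-0.4, -3.9, -0.1]
grip_width: 0.185
```

Request:
play_rows --moves '[[[0,0,-1],0],[[0,0,-1],0],[[0,0,-1],0],[[0,0,-1],0],[[0,0,-1],0],[[0,0,-1],0]]'

```text
t: 24.03
tool_pos: [0.5702, -0.0356, 0.0424]
tool_rot: [1.061, 1.297, -1.061]
force: [-0.2, -3.2, -0.2]
grip_width: 0.18
```

```bash
python3 - <<'E'
import f
from meas import *
from plan import *
from station import cams
s=cams.snapshot("side")
im=crop(s,195,230,60,50,9)
for x in(53,63,73,83,93):
    q=((proj(s,np.array([np.r_[J(x,-10),28],np.r_[J(x,10),28]])/1000)-[195,230]+.5)*9).astype(int);cv2.polylines(im,[q.reshape(-1,1,2)],False,(0,255,0),1)
cv2.imwrite("pics/p2.png",im)
E
```

```text
t 24.0333 nose jig x,y -5.8 -0.2 z 0.0424 F along -3.13 lat -0.85 z -0.17 My [-0.6  -0.07  0.12]
```

View pics/p2.png

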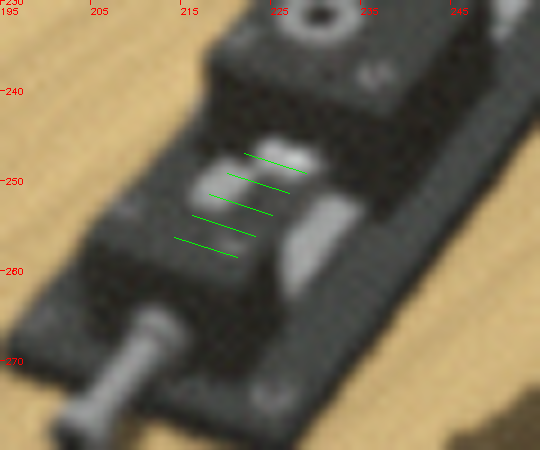

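The bar front shows in the window at about (228,247), jig x about 54 as expected. Continuing slowly.

Request:
play_rows --moves '[[[0,0,-1],0],[[0,0,-1],0],[[0,0,-1],0],[[0,0,-1],0],[[0,0,-1],0],[[0,0,-1],0]]'

```text
t: 24.58
tool_pos: [0.569, -0.0297, 0.0424]
tool_rot: [1.061, 1.297, -1.061]
force: [-0.6, -2.4, -0.7]
grip_width: 0.186
```

Request:
play_rows --moves '[[[0,0,-1],0],[[0,0,-1],0],[[0,0,-1],0],[[0,0,-1],0],[[0,0,-1],0]]'

```text
t: 25.0
tool_pos: [0.568, -0.0248, 0.0424]
tool_rot: [1.061, 1.297, -1.061]
force: [-1.9, -3.6, -1.2]
grip_width: 0.187
```

Request:
play_rows --moves '[[[0,0,-1],0],[[0,0,-1],0],[[0,0,-1],0],[[0,0,-1],0]]'

```text
t: 25.33
tool_pos: [0.5674, -0.0209, 0.0424]
tool_rot: [1.062, 1.296, -1.061]
force: [-0.0, -4.0, -1.4]
grip_width: 0.191
```

Request:
play_rows --moves '[[[0,0,-0.5],0],[[0,0,-0.5],0],[[0,0,-0.5],0],[[0,0,-0.5],0]]'

```text
t: 25.67
tool_pos: [0.5669, -0.0191, 0.0424]
tool_rot: [1.061, 1.297, -1.061]
force: [0.6, -3.2, -0.8]
grip_width: 0.189
```

```bash
python3 f.py
```

```text
t 25.6667 nose jig x,y 11.1 -0.3 z 0.0424 F along -3.23 lat 0.01 z -0.77 My [-0.65 -0.05  0.13]
```

Request:
play_rows --moves '[[[0,0,-0.5],0],[[0,0,-0.5],0],[[0,0,-0.5],0],[[0,0,-0.5],0]]'

```text
t: 26.0
tool_pos: [0.5665, -0.0171, 0.0424]
tool_rot: [1.061, 1.297, -1.061]
force: [0.0, -2.4, -1.0]
grip_width: 0.186
```

Request:
play_rows --moves '[[[0,0,-0.5],0],[[0,0,-0.5],0],[[0,0,-0.5],0],[[0,0,-0.5],0]]'

```text
t: 26.33
tool_pos: [0.5668, -0.0161, 0.0428]
tool_rot: [1.06, 1.295, -1.061]
force: [0.6, -14.1, 2.0]
grip_width: 0.184
```

Stop contact at about 14 N. Easing back to about 10 N.

Request:
play_rows --moves '[[[0,0,0.4],0],[[0,0,0],0]]'

```text
t: 26.5
tool_pos: [0.5666, -0.0162, 0.0426]
tool_rot: [1.061, 1.295, -1.061]
force: [0.3, -8.6, 0.7]
grip_width: 0.184
```

```bash
python3 f.py
```

```text
t 26.5 nose jig x,y 13.9 -0.5 z 0.0426 F along -8.52 lat -1.46 z 0.69 My [-1.6  -0.1   0.28]
```

Request:
play_rows --moves '[[[0,0,-0.1],0],[[0,0,0],0],[[0,0,0],0],[[0,0,0],0]]'

```text
t: 26.83
tool_pos: [0.5667, -0.0162, 0.0427]
tool_rot: [1.061, 1.295, -1.061]
force: [0.8, -9.8, 0.2]
grip_width: 0.184
```

Request:
play_rows --moves '[[[0,0,0],0],[[0,0,0],0],[[0,0,0],0],[[0,0,0],0],[[0,0,0],0],[[0,0,0],0]]'

```text
t: 27.33
tool_pos: [0.5666, -0.0162, 0.0427]
tool_rot: [1.061, 1.295, -1.061]
force: [0.1, -8.4, -0.1]
grip_width: 0.187
```

```bash
python3 f.py
```

```text
t 27.3333 nose jig x,y 13.9 -0.5 z 0.0427 F along -8.25 lat -1.55 z -0.09 My [-1.71 -0.18  0.28]
```

Request:
play_rows --moves '[[[0,0,-0.1],0],[[0,0,0],0],[[0,0,0],0],[[0,0,0],0],[[0,0,0],0],[[0,0,0],0]]'

```text
t: 27.83
tool_pos: [0.5667, -0.0162, 0.0427]
tool_rot: [1.061, 1.295, -1.061]
force: [0.2, -9.9, -0.6]
grip_width: 0.185
```

```bash
python3 - <<'E'
import f
from meas import *
from plan import *
from station import cams
t=cams.snapshot("top");s=cams.snapshot("side");np.savez("top9.npz",**t);np.savez("side9.npz",**s)
t0=dict(np.load("top0.npz"))
def prof(q):
    v=[]
    for x in range(46,104,3): 
        uv=proj(q,[np.r_[J(x,y),26]/1000 for y in(-2,0,2)]).astype(np.float32)
        v.append(int(cv2.remap(q["frame"][...,1].copy(),uv[:,0].reshape(1,-1),uv[:,1].reshape(1,-1),cv2.INTER_LINEAR).mean()))
    return v
print(list(range(46,104,3)));print(prof(t0));print(prof(t))
cv2.imwrite("pics/w.png",np.vstack([crop(t0,160,180,80,36,8),crop(t,160,180,80,36,8)]))
E
```

```text
t 27.8333 nose jig x,y 13.9 -0.6 z 0.0427 F along -9.78 lat -1.74 z -0.64 My [-1.8  -0.13  0.35]
[46, 49, 52, 55, 58, 61, 64, 67, 70, 73, 76, 79, 82, 85, 88, 91, 94, 97, 100, 103]
[71, 64, 62, 62, 63, 63, 63, 64, 64, 69, 79, 93, 101, 103, 105, 104, 96, 76, 63, 58]
[26, 25, 29, 35, 37, 39, 39, 42, 42, 43, 43, 43, 45, 44, 45, 44, 44, 47, 47, 47]
```

View pics/w.png

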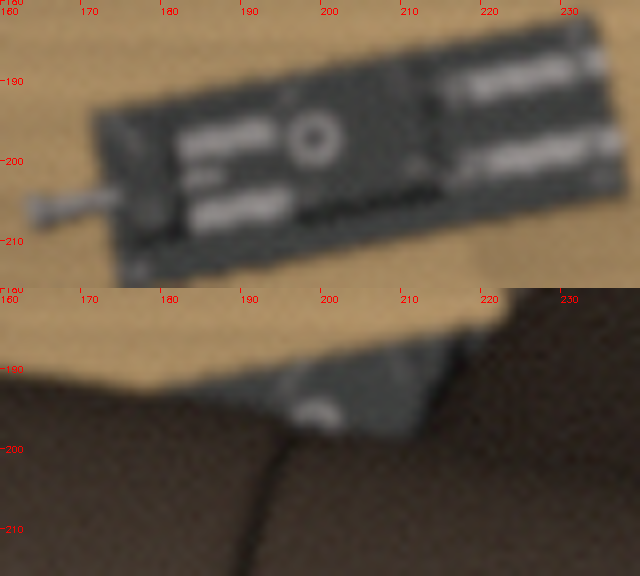

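The top view is mostly blocked by the arm. From the first top picture the screw tip sits at about jig x 77.5, while by feel the bar front is at about 74–77. These agree. The bar is held at about 10 N, so I'm withdrawing the stick.

Request:
play_rows --moves '[[[0,0,2],0],[[0,0,5],0],[[0,0,10],0],[[0,0,15],0],[[0,0,20],0],[[0,0,20],0],[[0,0,20],0],[[0,0,20],0],[[0,0,20],0],[[0,0,15],0]]'

```text
t: 28.77
tool_pos: [0.5955, -0.1622, 0.0424]
tool_rot: [1.062, 1.296, -1.062]
force: [0.3, -0.5, -0.5]
grip_width: 0.187
```

Request:
play_rows --moves '[[[0,0,10],0],[[0,0,5],0],[[0,0,0],0],[[0,0,0],0]]'

```text
t: 29.1
tool_pos: [0.5979, -0.1738, 0.0423]
tool_rot: [1.061, 1.297, -1.062]
force: [-0.4, 0.2, -0.9]
grip_width: 0.189
```

```bash
python3 f.py; python3 - <<'E'
from meas import *
t=dict(np.load("top0.npz"));print("bearing",toplane(t,[278.4,147],.006))
from plan import *; print("handle spot",J(-178-150))
E
```

```text
t 29.1 nose jig x,y -146.8 -0.1 z 0.0423 F along 0.31 lat -0.36 z -0.86 My [-0.11 -0.09 -0.02]
bearing [[ 0.73903332 -0.12671647  0.006     ]]
handle spot [ 598.49201896 -176.99557407]
```

Request:
play_rows --moves '[[[4,0,0],0],[[5,0,0],0],[[2,0,0],0],[[1,0,0],0],[[0.7,0,0],0],[[0.7,0,0],0],[[0,0,0],0],[[0,0,0],0]]'

```text
t: 29.77
tool_pos: [0.5982, -0.1741, 0.0291]
tool_rot: [1.061, 1.297, -1.061]
force: [-0.9, -0.3, -1.5]
grip_width: 0.19
```

Request:
play_rows --moves '[[[0.5,0,0],0],[[0.3,0,0],0],[[0,0,0],0],[[0,0,0],0]]'

```text
t: 30.1
tool_pos: [0.5982, -0.1742, 0.0284]
tool_rot: [1.061, 1.296, -1.061]
force: [-0.5, -0.0, 0.8]
grip_width: 0.185
```

Contact on the bench. Releasing, then lifting and moving clear.

Request:
play_rows --moves '[[[0,0,0],0],[[0,0,0],0],[[0,0,0],0],[[0,0,0],0],[[0,0,0],0],[[0,0,0],0],[[0,0,0],0]]' --jaw 0.3

```text
t: 30.68
tool_pos: [0.5982, -0.1741, 0.0282]
tool_rot: [1.061, 1.297, -1.061]
force: [0.0, -1.2, 0.5]
grip_width: 0.623
```

Request:
play_rows --moves '[[[-10,0,0],0],[[-20,0,0],0],[[-30,0,0],0],[[-30,0,0],0],[[-30,-10,15],0],[[-20,-15,30],0],[[0,-15,30],0],[[0,-15,30],0],[[0,-15,30],0],[[0,-15,30],0]]'

```text
t: 31.52
tool_pos: [0.5468, -0.3541, 0.1694]
tool_rot: [1.061, 1.296, -1.061]
force: [-0.3, 0.0, -0.4]
grip_width: 0.7
```

Request:
play_rows --moves '[[[0,-15,30],0],[[0,-15,30],0],[[0,-15,30],0],[[0,-10,20],0],[[0,0,0],0],[[0,0,0],0]]'

```text
t: 32.02
tool_pos: [0.5146, -0.4722, 0.1686]
tool_rot: [1.063, 1.296, -1.063]
force: [-0.8, -0.1, -0.2]
grip_width: 0.7
```

```bash
python3 - <<'E'
import f
from meas import *
from plan import *
from station import cams
t=cams.snapshot("top");s=cams.snapshot("side");t0=dict(np.load("top0.npz"));s0=dict(np.load("side0.npz"))
def prof(q):
    v=[]
    for x in range(46,104,3): 
        uv=proj(q,[np.r_[J(x,y),27]/1000 for y in(-3,0,3)]).astype(np.float32)
        v.append(int(cv2.remap(q["frame"][...,1].copy(),uv[:,0].reshape(1,-1),uv[:,1].reshape(1,-1),cv2.INTER_LINEAR).mean()))
    return v
print(list(range(46,104,3)));print(prof(t0));print(prof(t));print("side",prof(s0),prof(s))
f_,u=big(s,228,180,120,60);
hs=cv2.cvtColor(f_,cv2.COLOR_RGB2HSV).astype(int)
for c in comps((hs[...,1]>125)&(hs[...,2]<170)&(hs[...,0]<16),800)[:2]:
    P=u(c);print("stick side px",P.min(0),P.max(0))
h=now()[0]["tool_pos"]
p0=np.r_[J(-146.8,0),6];hd=np.r_[J(-324.8,0),67]
print("expected nose,handle top",proj(s,p0/1000),proj(s,hd/1000))
for nm,A_,B_ in(("top",t0,t),("side",s0,s)):
    d=cv2.absdiff(A_["frame"],B_["frame"]).max(2); cs=comps(cv2.GaussianBlur(d,(5,5),0)>30,40)
    print(nm,[cv2.boundingRect(c.reshape(-1,1,2)) for c in cs][:10])
cv2.imwrite("pics/end.png",s["frame"][:,:,::-1])
E
```

```text
t 32.0167 nose jig x,y -422.8 140.6 z 0.1686 F along 0.08 lat -0.82 z -0.21 My [ 0.03 -0.15  0.06]
[46, 49, 52, 55, 58, 61, 64, 67, 70, 73, 76, 79, 82, 85, 88, 91, 94, 97, 100, 103]
[71, 65, 63, 63, 64, 65, 64, 65, 65, 69, 79, 92, 98, 100, 103, 102, 93, 73, 61, 58]
[104, 126, 152, 157, 144, 137, 141, 152, 154, 150, 139, 128, 117, 113, 113, 111, 104, 80, 67, 63]
side [47, 36, 33, 39, 54, 67, 77, 80, 77, 76, 69, 67, 68, 73, 75, 71, 67, 64, 60, 52] [163, 188, 180, 160, 146, 160, 177, 172, 165, 154, 125, 91, 79, 83, 85, 79, 75, 71, 68, 61]
stick side px [257.0625 179.5625] [289.5625 214.5625]
expected nose,handle top [[258.46233571 213.15536204]] [[282.90938798 166.94698675]]
top [(174, 153, 336, 231), (268, 354, 16, 30), (216, 330, 12, 17), (187, 197, 9, 8)]
side [(306, 0, 124, 340), (385, 0, 69, 132), (452, 0, 60, 54), (414, 161, 50, 44), (451, 55, 31, 67), (256, 166, 35, 51), (494, 260, 18, 16), (484, 317, 14, 20), (446, 208, 16, 27), (380, 162, 10, 37)]
```

```bash
python3 -c "
from station import order,state
print(state()['dq'].round(4)); print(order.job_done())"
```

```text
[ 0.0133 -0.0036  0.0019  0.0005 -0.0033 -0.0013]
the job is handed in; nothing more can be done
None
```

I laid the bar in the channel and pushed it with the stick under the bridge and past the plunger until it met the stop screw. I then drew the stick out, set it on the bench and let go. The job was handed in at about 32 s of the 67 s allowed.

- **Push force:** passing the plunger took about 4 N. First contact with the stop peaked at 14.1 N in the readings between moves, close to the 15 N limit. I eased off at once and held the bar at about 8–10 N for about 1.3 s. Force between readings was not recorded, so a brief higher peak can't be ruled out.
- **Bar on the stop:** in the last top picture the bar's brightness runs into the screw at about 77 mm along the jig, with no dark gap between them. By arm position its front was at 74 mm; the few mm difference fits the uncertainty in where I gripped the stick.
- **Stick:** it stands upright on the bench, with its nose about 38 mm clear of the jig's open end and within about 2 px of where I expected it in the side picture.
- **Not fully checked:** I reached the picture limit before viewing the final scene. In the comparison with the start pictures, the changed areas clear of the arm were the bar and the stick. The arm and its shadow hid part of the rest, so the undisturbed objects there are not confirmed.

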